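# Take up the slack of a brake by its star wheel

## Robot

A 7-joint arm with a two-finger parallel gripper is mounted at the origin on a cart in front of the work surface, level with it; the furniture and walls round the work are solid. World frame = base frame: x ahead of the robot, y to its left, z up, the work surface at z = 0. Lengths are in m, angles in rad, forces in N, time in s.
With the tool pointing down it reaches from about 0.425 to 0.875 m from the base axis. Payload 4.7 kg.
Tool frame: the origin (TCP) lies midway between the tips of the shut fingers; the grasp point (between the pads) lies 19 mm behind it; z points along the fingers, x is the direction in which the jaws open and shut, and the axes are right-handed (so a half turn about z gives the same grasp; the last joint's range is limited). The gripper opens to 87 mm and grips with 3 to 60 N. Pads are 19 mm wide; open, the fingers measure 117 mm over their backs; the gripper's body (75 mm by 190 mm) begins 51 mm behind the grasp point.
Start: joints at [1.209, 0.321, -0.07, 1.45, 0.023, 1.371, -0.057], TCP at [0.239, -0.605, 0.223] pointing down, gripper open.
Joint ranges: [-2.86, 2.86], [-0.3, 2.09], [-1.38, 1.24], [0.06, 2.45], [-1.56, 4.7], [0.09, 2.05], [-2.69, 2.69]. Speed limits (rad/s): [2.57, 2.57, 3.14, 3.14, 3.14, 3.14, 3.14].

## Interface

Orientations are given as a rotation vector (axis times angle).
In Python, from bench import get_state, eyes, ticket gives the robot as it stands.
- The arm moves only by the tool carry_out, never from a script. Its argument "motion" is a list of rows, each a list of 2 entries, a list of its own where there are three numbers: the shift along the world's x, y, z in m, then the turn about the world's z in rad. A call has 1 to 20 rows; each row is the pose to reach, as a shift and turn from the pose commanded when the call began; what a row does not reach only later rows make up. A row lasts 1/10 s, in which the tool goes at most 50 mm and 8.59 degrees, less where a joint would pass 70% of its speed; a pose out of reach is approached as far as the arm can. A call with a gripper value outside its range is refused whole. "grip" is the gripper command: -1 is fully open, 1 is shut, values between are in proportion, set as the call begins (left out, the last holds). The fingers move at their own pace and stop on an object; "squeeze" is the grip in N (left out, the last holds). Time passes only in rows, so rows that repeat a pose let the fingers close. It gives the time, the measured TCP pose, the force and the opening at its end, in the units of the state.
- get_state(): the state, without advancing time (a new reading comes with each control period).
- eyes.get_image(name): name is "scene" or "side" or "wrist"; returns a dict with "pixels" (480x640x3 uint8, blue, green, red), "mtx" (3x3 intrinsics, pixels), "extrinsics" (4x4, takes a point from camera to world coordinates). Camera axes: x right, y down, z forward; pixel columns grow to the right and rows downward; lengths in m; the calibration is good to about 2 mm. The wrist camera is an equidistant fisheye: a pixel r from the principal point sees the ray r / f radians off the axis. A picture is of the moment at which its call begins. There is no depth.
- ticket.close_job(): hands the job in, once; it reports no verdict.
The state is a dict: "time": time; "joint_positions": joint angles; "qd": joint speeds; "joint_torque": joint torques, N m; "position": TCP position; "tool_rot": TCP orientation; "ft_force": force on the tool from outside, world axes, zero at the start; "torque": the same for the moment, N m; "grip_width": opening from 0.0 (shut) to 1.0 (fully open).
Only numpy, scipy, OpenCV 4.12 (cv2) and the standard library are available. Lean on these libraries where they do the work, as an engineer would, in place of code of your own. Each camera call takes 0.05 s, during which the arm holds its last target. There are 200 camera calls.

## Task

The shoe of the bench brake stands off its drum: take the adjuster tool out of its holder, put the blade through the narrow slot in the housing and push the star wheel round in the direction of the yellow arrow, tooth by tooth, until you feel the shoe bear snugly on the drum. Work gently and only with the tool, never forcing wheel or housing, then stand the tool back in its holder, fully down, and let go. Leave the other things on the bench where they lie.

Things in the scene. Friction and masses are not known exactly. Their poses are not given: they have to be found in the camera images.
- brake_unit: Fixed brake on a dark base plate 114 x 190 x 10 mm (y from -33 to +157). Origin on the bench under the centre of the green adjuster housing, z up. Housing 98 (x) x 56 (y) x 82 mm high, grey cover 4 mm thick; the yellow arrow on it points along +x. Over 25 N between tool and unit is forcing it. Friction holds the wheel where it is left.
- wheel_axis (a point): Centre of the steel star wheel inside the housing, 40 mm above the bench, axis along y. 12 teeth, 4 mm thick, 12 mm wide, crowns at radius 34 mm, hub radius 22 mm (top 62 mm above the bench). Tooth position is random, not measured: the blade may land on a crown; then raise it and shift some 7 mm along x. A tip 66 mm above the bench stands well in a gap (10 mm wide).
- drum (a point): Centre of the top of the steel brake drum (upright axis, 68 mm across its flanges), 64 mm above the bench; its spindle rises to 74 mm.
- slot (a point): Centre of the slot at the cover's upper face, 82 mm above the bench; axes as brake_unit. The slot measures 32 mm along x (the way the blade is pushed) and 13 mm along y; it lets the blade move about 27 mm, a little more than one tooth (about 16 mm). All parts are stiff: come into contact at 10 mm/s or slower.
- shoe (a joint): Travel of the brake shoe (grey block with copper-coloured lining, between housing and drum) towards the drum in m: 0 fully backed off, 0.0120 bearing on the drum. Pushing a tooth to +x takes 3 to 4 N at the blade and feeds the shoe 3 mm a tooth; once it bears on the drum the wheel stops hard.
- holder: Fixed grey block 60 x 60 x 56 mm high on a dark foot 100 (x) x 80 (y) x 6 mm; origin on the bench under its centre, z up. In its top a pocket 11 (x) x 14 (y) mm, 50 mm deep, takes the tool's blade.
- holder_mouth (a point): Centre of the pocket's mouth, at the top of the block, 56 mm above the bench.
- adjuster_tool: Adjuster tool, 0.1 kg, standing upright in the holder: orange handle 22 (x) x 28 (y) x 55 mm high with a 3 mm black cap on top, below it a straight steel blade 5 mm thick (x), 8 mm wide (y), 45 mm long. Origin at the centre of the handle's underside, which rests on the holder's top; z up. The blade pushes along its x; a half turn makes no difference. Gripped across x it is held stiffly against the push.
- blade_tip (a point): End of the blade, 45 mm below the tool's origin.
- spare_board: Green circuit board 36 x 60 x 12 mm, origin under its middle. Bystander, loose.
- marker: White marker with blue cap, 132 mm long, 18 mm thick, origin under its middle. Bystander, loose.
- screwdriver: Black-handled screwdriver, 166 mm long, 26 mm thick, origin under its middle. Bystander, loose.
Things that resemble listed ones, but are neither listed nor needed, are in the scene too. Leave any blue look-alike of the adjuster_tool alone.

How it is judged:
By the outcome, as a careful person would: the job done as asked, in the order asked, and still so for the second after the job is handed in, with the robot touching nothing.
It also fails if it takes over 70 s, if anything falls off the work surface, if the arm or the gripper's body presses on something with over 40 N, if the wrist force passes 120 N, or if a joint passes its speed limit or range.

## Working session

There is one attempt and no reset: what is moved stays moved. The work goes in short steps, Python scripts to look and compute and a tool call to move; the robot and the scene stay as the last step left them, time stands still between calls to the robot, and variables do not carry over. Pictures are saved under pics/ and viewed, about 8 in all and at most 12, crops included, and the job is handed in when it is done.

Besides the shell and the picture viewer there is one more tool, called after "Call:" as a command line: name --argument value ..., lists and objects as JSON in quotes. carry_out: Moves the arm, as the interface text tells. Its arguments: {"type":"object","properties":{"motion":{"type":"array","items":{"type":"array"}},"grip":{"type":"number"},"squeeze":{"type":"number"}},"required":["motion"]}

```bash
mkdir -p pics; python3 - <<'E'
from bench import get_state, eyes
import cv2, numpy as np, pickle
s=get_state(); print({k:np.round(v,3).tolist() for k,v in s.items()})
d={n:eyes.get_image(n) for n in("scene","side","wrist")}
pickle.dump(d,open('d0.pkl','wb'))
for n,i in d.items():
    cv2.imwrite(f'pics/{n}0.png',i['pixels']); print(n,np.round(i['mtx'],1).tolist(),np.round(i['extrinsics'],3).tolist())
E
```

```text
{'time': 0.0, 'joint_positions': [1.209, 0.322, -0.07, 1.452, 0.023, 1.371, -0.057], 'qd': [-0.001, 0.001, 0.002, 0.001, 0.002, 0.0, 0.0], 'joint_torque': [-0.0, -49.129, -0.404, -31.252, -0.064, 0.044, 0.0], 'position': [0.238, -0.604, 0.221], 'tool_rot': [-2.597, 1.767, 0.003], 'ft_force': [-0.192, -0.27, 0.327], 'torque': [0.016, 0.012, -0.025], 'grip_width': 1.003}
scene [[471.1, 0.0, 321.4], [0.0, 471.1, 238.9], [0.0, 0.0, 1.0]] [[-0.679, -0.347, 0.647, 0.012], [-0.734, 0.349, -0.583, 0.408], [-0.023, -0.871, -0.491, 0.513], [0.0, 0.0, 0.0, 1.0]]
side [[526.6, 0.0, 322.4], [0.0, 526.6, 239.4], [0.0, 0.0, 1.0]] [[0.977, -0.156, 0.148, 0.418], [-0.214, -0.642, 0.736, -0.817], [-0.02, -0.751, -0.66, 0.773], [0.0, 0.0, 0.0, 1.0]]
wrist [[371.6, 0.0, 319.7], [0.0, 371.6, 240.1], [0.0, 0.0, 1.0]] [[0.366, -0.888, -0.28, 0.316], [-0.931, -0.349, -0.108, -0.575], [-0.002, 0.3, -0.954, 0.382], [0.0, 0.0, 0.0, 1.0]]
```

View pics/scene0.png

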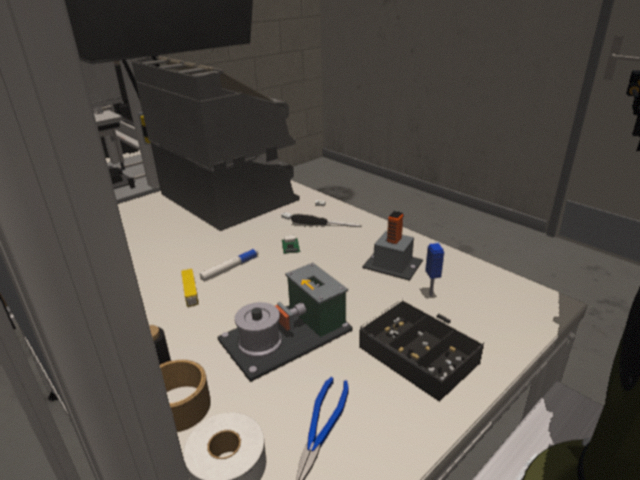

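View pics/side0.png

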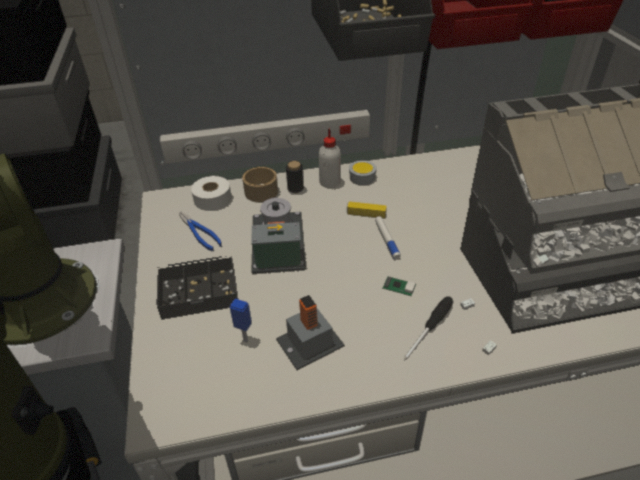

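Scene: tool (orange) at about (396,227) on its holder, blue look-alike at (434,262), brake at (300,310). Side: tool (308,312), holder (311,335), brake housing (277,242), look-alike (241,315). Next I zoom in for exact corner points.

```bash
python3 - <<'E'
import cv2, numpy as np, pickle
d=pickle.load(open('d0.pkl','rb'))
def crop(n,x,y,w,h,k):
    p=d[n]['pixels'][y:y+h,x:x+w]; p=cv2.resize(p,None,fx=k,fy=k,interpolation=cv2.INTER_CUBIC)
    p=np.clip(255*(p/255.)**.6,0,255).astype(np.uint8)
    for g in range(0,w,10):
        cv2.line(p,(g*k,0),(g*k,5),(0,255,255),1); cv2.putText(p,str(x+g),(g*k,14),0,.3,(0,255,255))
    for g in range(0,h,10):
        cv2.line(p,(0,g*k),(5,g*k),(0,255,255),1); cv2.putText(p,str(y+g),(6,g*k+4),0,.3,(0,255,255))
    return p
A=crop('side',240,190,80,60,5)[:300,:400]; A=crop('side',240,195,80,60,5)
B=crop('side',270,290,80,60,5)
C=crop('scene',280,260,80,60,5)
D=crop('scene',360,205,80,60,5)
cv2.imwrite('pics/z.png',np.vstack([np.hstack([A,B]),np.hstack([C,D])]))
E
```

```text
(no output)
```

View pics/z.png

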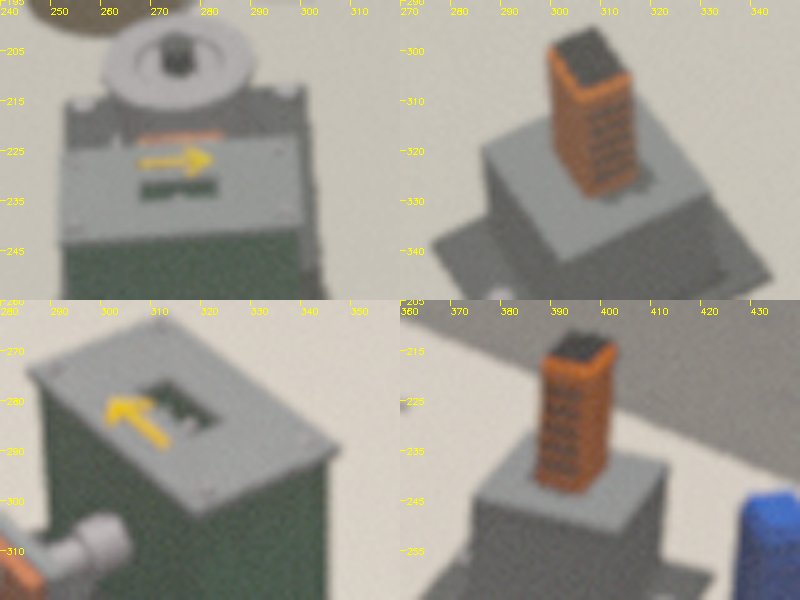

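Side: cover corners (252.6,225),(300,222),(300.4,240.6),(252,243.8), slot (275.6,232.8); holder top left/bottom/right (286.4,320),(303,342.6),(332.4,328.4). Scene: cover (285.4,274.4),(312,263.6),(348.2,289.8),(319.6,303.2); holder top (374.8,244.4),(403.4,251.2),(413.8,237.4). The arrow runs to the right in the side view.

```bash
cat > h.py <<'E'
import numpy as np
def ray(img,uv):
    K,E=np.array(img['mtx']),np.array(img['extrinsics'])
    v=E[:3,:3]@np.linalg.solve(K,[uv[0],uv[1],1]); return E[:3,3],v
def plane(img,uv,z):
    o,v=ray(img,uv); return (o+v*(z-o[2])/v[2])[:2]
E
python3 - <<'E'
import pickle,numpy as np
from h import *
d=pickle.load(open('d0.pkl','rb'))
def show(t,n,pts,z):
    P=np.array([plane(d[n],p,z) for p in pts]); print(t,n,np.round(P,4).tolist())
    for a,b in zip(P,np.roll(P,-1,0)): print('   len %.1f ang %.1f'%(1e3*np.linalg.norm(b-a),np.degrees(np.arctan2(*(b-a)[::-1]))))
    if len(P)==4: print('   centre',P.mean(0))
    if len(P)==3: print('   mid of hyp',(P[0]+P[2])/2)
show('cover','side',[(252.6,225),(300,222),(300.4,240.6),(252,243.8)],.082)
show('cover','scene',[(285.4,274.4),(312,263.6),(348.2,289.8),(319.6,303.2)],.082)
show('slot','side',[(268,231.4),(283.4,230.8),(283.2,234),(268,235.6)],.082)
show('slot','scene',[(308.4,279.5),(313.8,276),(324.4,283.4),(319,287)],.082)
show('holder','side',[(286.4,320),(303,342.6),(332.4,328.4)],.056)
show('holder','scene',[(374.8,244.4),(403.4,251.2),(413.8,237.4)],.056)
show('cap','side',[(300,300),(309,295.4),(316.4,304),(307,309)],.112)
show('cap','scene',[(388.2,216.6),(394.5,211.5),(403.4,213.6),(398,219.5)],.112)
show('base','side',[(301,325),(309,329.4),(317.2,326)],.056)
show('base','scene',[(387,239.5),(395,243),(400.5,240)],.056)
E
```

```text
cover side [[0.4425, 0.0305], [0.5393, 0.0168], [0.5294, -0.0405], [0.4346, -0.0273]]
   len 97.7 ang -8.1
   len 58.2 ang -99.8
   len 95.7 ang 172.1
   len 58.3 ang 82.2
   centre [ 0.48644709 -0.00510814]
cover scene [[0.5344, 0.0193], [0.5282, -0.0339], [0.4316, -0.0233], [0.4377, 0.0317]]
   len 53.5 ang -96.7
   len 97.2 ang 173.7
   len 55.3 ang 83.7
   len 97.5 ang -7.3
   centre [ 0.48298184 -0.00154095]
slot side [[0.4706, 0.0028], [0.5014, -0.0028], [0.4994, -0.0125], [0.4688, -0.0102]]
   len 31.2 ang -10.3
   len 9.9 ang -101.5
   len 30.6 ang 175.5
   len 13.1 ang 82.1
   centre [ 0.48504802 -0.00568331]
slot scene [[0.4966, 0.0021], [0.498, -0.0108], [0.4704, -0.0087], [0.4692, 0.0041]]
   len 13.0 ang -84.0
   len 27.7 ang 175.7
   len 12.9 ang 95.5
   len 27.5 ang -4.0
   centre [ 0.4835273  -0.00334414]
holder side [[0.4709, -0.213], [0.4902, -0.2681], [0.5454, -0.2499]]
   len 58.3 ang -70.7
   len 58.1 ang 18.3
   len 83.1 ang 153.7
   mid of hyp [ 0.50813761 -0.23141942]
holder scene [[0.5253, -0.1921], [0.4707, -0.2107], [0.4895, -0.2665]]
   len 57.7 ang -161.1
   len 58.9 ang -71.4
   len 82.6 ang 64.3
   mid of hyp [ 0.50738497 -0.22930896]
cap side [[0.4962, -0.2226], [0.513, -0.2159], [0.5212, -0.2377], [0.5038, -0.2449]]
   len 18.1 ang 21.9
   len 23.4 ang -69.4
   len 18.8 ang -157.6
   len 23.6 ang 108.9
   centre [ 0.50856394 -0.2302759 ]
cap scene [[0.5138, -0.214], [0.5192, -0.239], [0.5015, -0.2438], [0.4932, -0.2175]]
   len 25.6 ang -77.6
   len 18.3 ang -165.0
   len 27.5 ang 107.6
   len 20.9 ang 9.7
   centre [ 0.50692654 -0.22859231]
base side [[0.4939, -0.23], [0.5055, -0.2427], [0.5209, -0.2386]]
   len 17.3 ang -47.5
   len 15.9 ang 14.9
   len 28.4 ang 162.2
   mid of hyp [ 0.50737171 -0.23429431]
base scene [[0.5212, -0.2232], [0.5014, -0.2235], [0.5013, -0.2401]]
   len 19.8 ang -179.0
   len 16.6 ang -90.2
   len 26.1 ang 40.5
   mid of hyp [ 0.51125345 -0.2316396 ]
```

Holder is at about (0.508,-0.230), tool yaw about 18.7°. The slot is at about (0.4845,-0.004), brake yaw about -7.3°. Now hover above the holder with the jaws half open.

Call:
carry_out --motion '[[[0.01,0.01,0],0.05],[[0.03,0.04,0],0.18],[[0.05,0.07,0],0.32],[[0.075,0.105,0],0.46],[[0.1,0.14,0],0.6],[[0.125,0.175,0],0.74],[[0.15,0.21,0],0.88],[[0.175,0.245,0],1.02],[[0.2,0.28,0],1.16],[[0.225,0.31,0],1.3],[[0.245,0.34,0],1.42],[[0.26,0.36,0],1.5],[[0.27,0.374,0],1.522],[[0.27,0.374,0],1.522],[[0.27,0.374,0],1.522],[[0.27,0.374,0],1.522]]' --grip -0.1

```text
time: 1.75
position: [0.5074, -0.2329, 0.2224]
tool_rot: [3.1, 0.505, -0.001]
ft_force: [-0.5, 0.4, 0.0]
grip_width: 0.551
```

```bash
python3 - <<'E'
from bench import get_state, eyes
import cv2, numpy as np, pickle
from h import plane
d=pickle.load(open('d0.pkl','rb'))
print('lookalike',plane(d['side'],(246,345),0),plane(d['scene'],(432,295),0),plane(d['side'],(240,300),.11),plane(d['scene'],(434,246),.11))
s=get_state(); print({k:np.round(v,4).tolist() for k,v in s.items()})
i=eyes.get_image('wrist'); pickle.dump(i,open('w1.pkl','wb'))
p=np.clip(255*(i['pixels']/255.)**.6,0,255).astype(np.uint8); cv2.imwrite('pics/w1.png',p)
E
```

```text
lookalike [ 0.39390043 -0.20669669] [ 0.3936294  -0.20170355] [ 0.39751571 -0.19722704] [ 0.39114151 -0.18691894]
{'time': 1.75, 'joint_positions': [0.8405, 0.1586, -0.5075, 1.6678, 0.08, 1.3362, 0.6426], 'qd': [0.0048, -0.0021, -0.0035, 0.0002, -0.0038, -0.0013, 0.0015], 'joint_torque': [-0.6266, -36.3854, -2.8039, -30.9257, -0.0815, 0.0727, -0.0034], 'position': [0.5074, -0.2329, 0.2224], 'tool_rot': [3.1001, 0.5051, -0.0015], 'ft_force': [-0.4784, 0.4096, 0.0045], 'torque': [0.0524, -0.1222, -0.0014], 'grip_width': 0.5505}
```

View pics/w1.png

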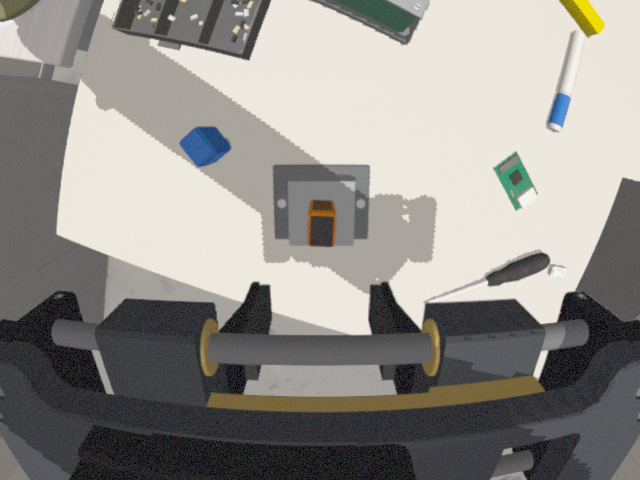

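The wrist view shows the tool cap at (322,231), holder block top (288..355, 181..246), foot (274..369, 165..239), and the blue look-alike at (205,146), clear of the gripper. The holder edges are parallel to the image, so the yaw is right.

```bash
cat >> h.py <<'E'
def fplane(img,uv,z):
    K,E=np.array(img['mtx']),np.array(img['extrinsics'])
    a=(np.array(uv)-K[:2,2])/K[0,0]; t=np.linalg.norm(a); v=E[:3,:3]@np.r_[a/t*np.sin(t),np.cos(t)]
    o=E[:3,3]; return (o+v*(z-o[2])/v[2])[:2]
E
python3 - <<'E'
import pickle,numpy as np,cv2
from h import *
i=pickle.load(open('w1.pkl','rb'))
p=i['pixels'][190:260,270:380]
hsv=cv2.cvtColor(p,cv2.COLOR_BGR2HSV)
m=((hsv[...,0]<20)&(hsv[...,1]>150)).astype(np.uint8); x,y,w,h=cv2.boundingRect(m); print('orange box',x+270,y+190,w,h)
def show(t,pts,z):
    P=np.array([fplane(i,q,z) for q in pts]); print(t,np.round(P,4).tolist(),'c',P.mean(0).round(4))
    for a,b in zip(P,np.roll(P,-1,0)): print('   len %.1f ang %.1f'%(1e3*np.linalg.norm(b-a),np.degrees(np.arctan2(*(b-a)[::-1]))))
show('cap',[(309.5,216.5),(335,216.5),(333,246),(309,246)],.113)
show('block',[(288.5,181),(355.5,180.5),(355.5,246),(289,246)],.056)
show('foot',[(273.5,165.5),(368.5,165.5),(369.5,239),(275,239)],.006)
E
python3 - <<'E'
import cv2,numpy as np
p=cv2.imread('pics/w1.png')[140:270,250:400]
cv2.imwrite('pics/w1c.png',cv2.resize(p,None,fx=4.5,fy=4.5,interpolation=cv2.INTER_CUBIC))
E
```

```text
orange box 307 200 29 46
cap [[0.4951, -0.2207], [0.5132, -0.2147], [0.5194, -0.2371], [0.5019, -0.2429]] c [ 0.5074 -0.2289]
   len 19.1 ang 18.5
   len 23.3 ang -74.7
   len 18.4 ang -161.5
   len 23.3 ang 107.0
block [[0.4702, -0.2095], [0.5264, -0.1902], [0.5472, -0.2478], [0.4886, -0.2674]] c [ 0.5081 -0.2287]
   len 59.5 ang 18.9
   len 61.3 ang -70.2
   len 61.8 ang -161.5
   len 60.8 ang 107.6
foot [[0.4489, -0.2072], [0.5407, -0.1765], [0.5688, -0.2498], [0.4731, -0.2818]] c [ 0.5079 -0.2288]
   len 96.8 ang 18.5
   len 78.5 ang -69.0
   len 101.0 ang -161.5
   len 78.4 ang 107.9
```

View pics/w1c.png

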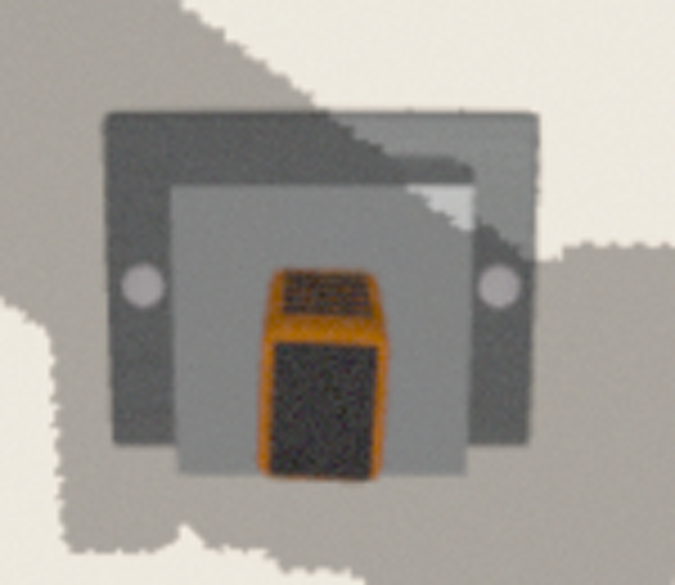

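The holder measurements agree: centre (0.508,-0.2293), yaw 18.4°. Descend to TCP z 0.066.

Call:
carry_out --motion '[[[0,0.001,-0.01],0],[[0,0.003,-0.03],0],[[0,0.003,-0.055],0],[[0,0.003,-0.08],0],[[0,0.003,-0.1],0],[[0,0.003,-0.115],0],[[0,0.003,-0.13],0],[[0,0.003,-0.14],0],[[0,0.003,-0.148],0],[[0,0.003,-0.154],0],[[0,0.003,-0.157],0],[[0,0.003,-0.157],0],[[0,0.003,-0.157],0],[[0,0.003,-0.157],0]]'

```text
time: 3.2
position: [0.5089, -0.2278, 0.0661]
tool_rot: [3.099, 0.511, 0.001]
ft_force: [-0.5, 0.4, -0.6]
grip_width: 0.548
```

```bash
python3 - <<'E'
from bench import get_state
import numpy as np
s=get_state(); print({k:np.round(v,4).tolist() for k,v in s.items()})
E
```

```text
{'time': 3.2, 'joint_positions': [0.8076, 0.297, -0.497, 1.8464, 0.1629, 1.0371, 0.5729], 'qd': [0.0009, -0.0001, -0.001, 0.0013, -0.0009, 0.0006, 0.0], 'joint_torque': [-0.0025, -40.1049, -4.0114, -27.0212, -0.0258, 0.0728, 0.0001], 'position': [0.5089, -0.2278, 0.0661], 'tool_rot': [3.099, 0.5112, 0.0014], 'ft_force': [-0.4856, 0.37, -0.6235], 'torque': [0.0443, -0.0572, -0.009], 'grip_width': 0.5475}
```

Call:
carry_out --motion '[[[0,0,0],0],[[0,0,0],0],[[0,0,0],0],[[0,0,0],0],[[0,0,0],0],[[0,0,0],0],[[0,0,0],0],[[0,0,0],0]]' --grip 1 --squeeze 35

```text
time: 4.0
position: [0.5085, -0.2278, 0.0656]
tool_rot: [3.1, 0.511, -0.0]
ft_force: [-0.1, -0.6, 0.8]
grip_width: 0.254
```

Gripped at 22 mm. Lift straight up, then carry over to above the slot, staying high.

Call:
carry_out --motion '[[[0,0,0.003],0],[[0,0,0.01],0],[[0,0,0.02],0],[[0,0,0.035],0],[[0,0,0.055],0],[[0,0,0.08],0],[[0,0,0.105],0],[[0,0,0.12],0],[[0,0.005,0.13],-0.02],[[-0.002,0.02,0.13],-0.05],[[-0.004,0.045,0.13],-0.1],[[-0.007,0.075,0.13],-0.16],[[-0.01,0.105,0.13],-0.22],[[-0.014,0.135,0.13],-0.28],[[-0.017,0.165,0.13],-0.34],[[-0.02,0.19,0.13],-0.39],[[-0.023,0.21,0.13],-0.43],[[-0.024,0.22,0.13],-0.449],[[-0.0245,0.224,0.13],-0.449],[[-0.0245,0.224,0.13],-0.449]]'

```text
time: 6.0
position: [0.4837, -0.0031, 0.1954]
tool_rot: [3.136, -0.19, -0.001]
ft_force: [-0.4, -0.4, -0.7]
grip_width: 0.251
```

```bash
python3 - <<'E'
from bench import get_state, eyes
import cv2, numpy as np, pickle
s=get_state(); print({k:np.round(v,4).tolist() for k,v in s.items()})
g=lambda p:np.clip(255*(p/255.)**.6,0,255).astype(np.uint8)
d={n:eyes.get_image(n) for n in("scene","side","wrist")}; pickle.dump(d,open('d2.pkl','wb'))
r=lambda p,k:cv2.resize(g(p),None,fx=k,fy=k,interpolation=cv2.INTER_CUBIC)
A=r(d['side']['pixels'][170:270,215:315],4)[:300]
A=r(d['side']['pixels'][170:245,225:325],4); B=r(d['scene']['pixels'][220:295,260:360],4); C=cv2.resize(g(d['wrist']['pixels'][100:325,170:470]),(800,600))[:300]
C=r(d['wrist']['pixels'][130:280,220:420],4)[:600]
cv2.imwrite('pics/two.png',np.vstack([np.hstack([A,B]),r(d['wrist']['pixels'][150:300,120:520],2)]))
E
```

```text
{'time': 6.0, 'joint_positions': [0.6254, 0.0088, -0.6706, 1.8669, 0.0059, 1.2682, -0.1676], 'qd': [0.0132, 0.007, 0.022, -0.0065, 0.0102, -0.0006, 0.0079], 'joint_torque': [-0.4638, -25.5049, -0.6174, -30.8386, -0.1577, 0.0419, -0.0755], 'position': [0.4837, -0.0031, 0.1954], 'tool_rot': [3.1357, -0.1895, -0.0007], 'ft_force': [-0.3591, -0.3888, -0.653], 'torque': [0.0004, -0.0987, 0.006], 'grip_width': 0.2507}
```

View pics/two.png

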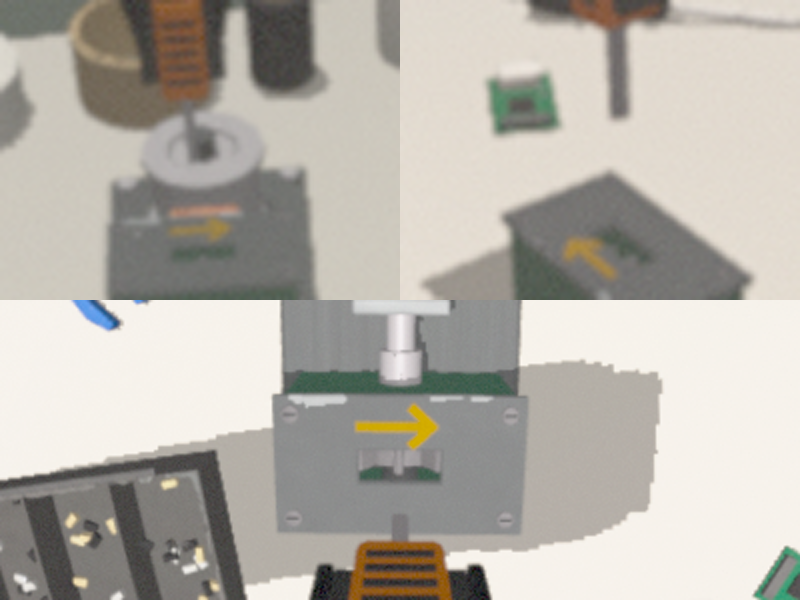

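The wrist view shows the slot at wrist pixels (299–341, 225–241), with a tooth visible at its middle. The blade hangs straight at u≈320, and the arrow points right. Compute positions and zoom into the slot.

```bash
python3 - <<'E'
import pickle,numpy as np,cv2
from h import *
d=pickle.load(open('d2.pkl','rb')); i=d['wrist']
print(i['extrinsics'].round(4).tolist())
def show(t,pts,z):
    P=np.array([fplane(i,q,z) for q in pts]); print(t,np.round(P,4).tolist(),'c',P.mean(0).round(4))
    for a,b in zip(P,np.roll(P,-1,0)): print('   len %.1f ang %.1f'%(1e3*np.linalg.norm(b-a),np.degrees(np.arctan2(*(b-a)[::-1]))))
w=lambda x,y:(120+x/2,150+(y-300)/2)
show('cover',[w(273,396),w(528,396),w(521,534),w(277,534)],.082)
show('slot',[w(359,451),w(441,451),w(441,482),w(359,482)],.082)
print('tip guess wrist',fplane(i,w(400,516),.1395))
o,v=ray(d['scene'],(315,249.3)); print('scene ray at .1395',plane(d['scene'],(315,249.3),.1395))
p=i['pixels'][200:275,270:370]; p=np.clip(255*(p/255.)**.5,0,255).astype(np.uint8)
cv2.imwrite('pics/slot.png',cv2.resize(p,(800,600),interpolation=cv2.INTER_CUBIC))
E
```

```text
[[0.9923, -0.118, -0.0376, 0.4945], [-0.1238, -0.9465, -0.2979, 0.077], [-0.0005, 0.3002, -0.9539, 0.3561], [0.0, 0.0, 0.0, 1.0]]
cover [[0.4404, 0.0304], [0.5361, 0.0185], [0.5291, -0.037], [0.4323, -0.025]] c [ 0.4845 -0.0033]
   len 96.5 ang -7.1
   len 56.0 ang -97.2
   len 97.6 ang 172.9
   len 56.0 ang 81.7
slot [[0.4698, 0.0049], [0.5009, 0.001], [0.4996, -0.0114], [0.4681, -0.0074]] c [ 0.4846 -0.0032]
   len 31.4 ang -7.1
   len 12.4 ang -96.2
   len 31.8 ang 172.9
   len 12.4 ang 82.0
tip guess wrist [ 0.48468854 -0.00226116]
scene ray at .1395 [ 0.48688316 -0.00578853]
```

View pics/slot.png

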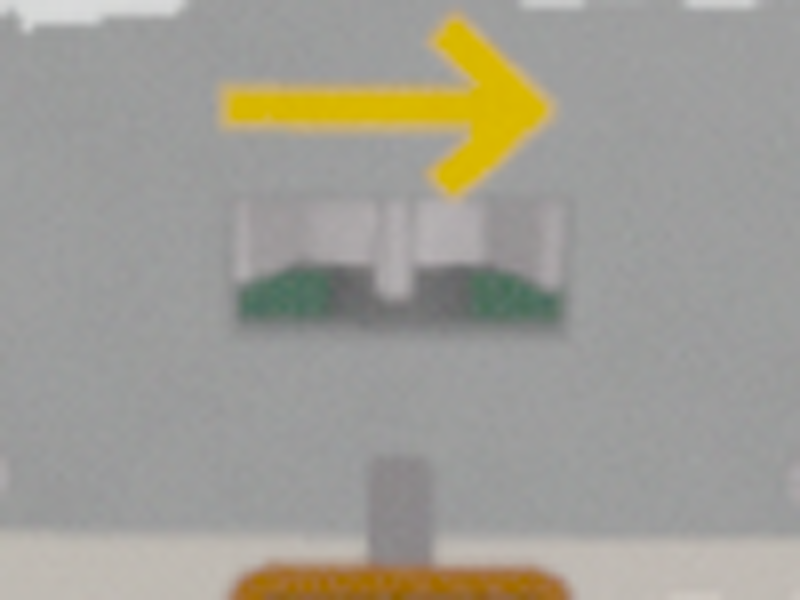

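A tooth stands at the slot's centre, with neighbours at both ends. So the gap centre is about 8.5 mm on the -x side of the slot centre. The blade is laterally on the slot centre and about 2 mm too far to -y. Move to (-8.5 mm, +2 mm) and down to about 5 mm above the cover, then check.

Call:
carry_out --motion '[[[-0.001,0.0005,-0.005],0],[[-0.003,0.001,-0.015],0],[[-0.005,0.002,-0.027],0],[[-0.007,0.0025,-0.038],0],[[-0.008,0.003,-0.046],0],[[-0.0082,0.003,-0.051],0],[[-0.0082,0.003,-0.053],0],[[-0.0082,0.003,-0.053],0],[[-0.0082,0.003,-0.053],0],[[-0.0082,0.003,-0.053],0]]'

```text
time: 7.15
position: [0.4763, -0.0007, 0.1431]
tool_rot: [3.136, -0.192, 0.002]
ft_force: [0.2, -0.4, -0.8]
grip_width: 0.247
```

```bash
python3 - <<'E'
from bench import get_state, eyes
import cv2, numpy as np, pickle
s=get_state(); print({k:np.round(s[k],4).tolist() for k in('time','position','tool_rot','ft_force')})
i=eyes.get_image('wrist'); pickle.dump(i,open('w3.pkl','wb'))
p=i['pixels'][220:340,240:400]; p=np.clip(255*(p/255.)**.5,0,255).astype(np.uint8)
cv2.imwrite('pics/slot3.png',cv2.resize(p,(800,600),interpolation=cv2.INTER_CUBIC))
E
```

```text
{'time': 7.15, 'position': [0.4763, -0.0007, 0.1431], 'tool_rot': [3.1356, -0.1915, 0.0016], 'ft_force': [0.2409, -0.3906, -0.8241]}
```

View pics/slot3.png

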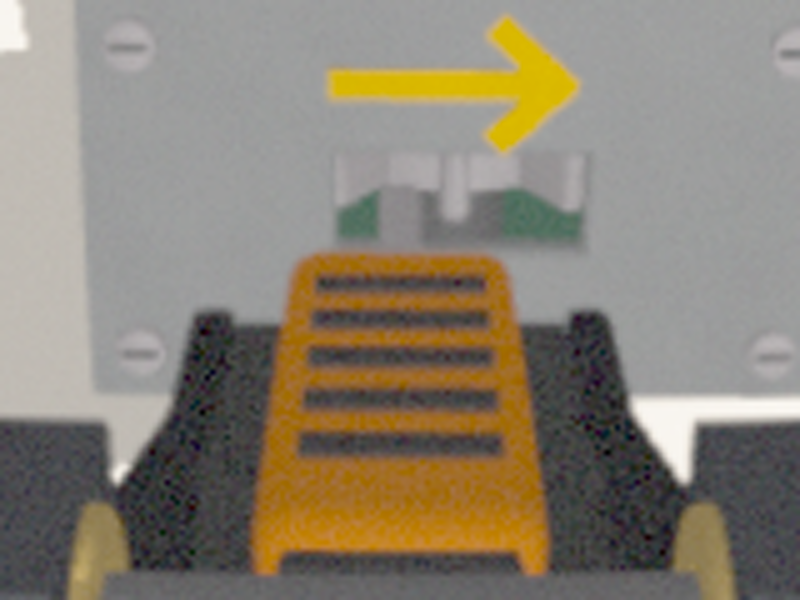

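Blade tip is seen over the slot: u 380–422, upper edge at row 186 in the crop. The slot spans 334–588 by 152–242. Compute the offset.

```bash
python3 - <<'E'
import pickle,numpy as np
from h import *
i=pickle.load(open('w3.pkl','rb'))
w=lambda x,y:(240+x/5,220+y/5)
a=np.radians(-7.2); R=np.array([[np.cos(a),np.sin(a)],[-np.sin(a),np.cos(a)]])
c=np.mean([fplane(i,w(*q),.082) for q in[(334,152),(588,152),(588,242),(334,242)]],0)
print('slot',c)
for z in(.086,.088,.09):
    t=fplane(i,w(401,186),z); print(z,'near edge in slot frame mm',1e3*R@(t-c))
for x in(441,468): print('tooth edge',1e3*R@(fplane(i,w(x,200),.074)-c))
E
```

```text
slot [ 0.48448286 -0.00238275]
0.086 near edge in slot frame mm [-7.69799272  3.02105031]
0.088 near edge in slot frame mm [-7.70428568  3.75289055]
0.09 near edge in slot frame mm [-7.71057864  4.48473079]
tooth edge [-2.37594863 -3.33002531]
tooth edge [ 1.19012659 -3.3271409 ]
```

Blade is centred in y within 0.5 mm, and x = -7.7 mm is inside the gap. Lower it into the gap gently, with 1 mm more to -x.

Call:
carry_out --motion '[[[-0.0005,0,-0.001],0],[[-0.001,0,-0.003],0],[[-0.001,0,-0.005],0],[[-0.001,0,-0.006],0],[[-0.001,0,-0.007],0],[[-0.001,0,-0.008],0],[[-0.001,0,-0.009],0],[[-0.001,0,-0.01],0],[[-0.001,0,-0.011],0],[[-0.001,0,-0.012],0],[[-0.001,0,-0.013],0],[[-0.001,0,-0.014],0],[[-0.001,0,-0.015],0],[[-0.001,0,-0.016],0],[[-0.001,0,-0.017],0],[[-0.001,0,-0.018],0],[[-0.001,0,-0.019],0],[[-0.001,0,-0.02],0],[[-0.001,0,-0.021],0],[[-0.001,0,-0.0215],0]]'

```text
time: 9.2
position: [0.4748, -0.0007, 0.121]
tool_rot: [3.136, -0.191, -0.0]
ft_force: [0.3, -0.6, -0.6]
grip_width: 0.248
```

Call:
carry_out --motion '[[[0.001,-0.0001,0],0],[[0.002,-0.0003,0],0],[[0.003,-0.0004,0],0],[[0.004,-0.0005,0],0],[[0.0045,-0.0006,0],0],[[0.005,-0.0006,0],0],[[0.0055,-0.0007,0],0],[[0.006,-0.0008,0],0],[[0.006,-0.0008,0],0]]'

```text
time: 10.1
position: [0.4802, -0.0014, 0.1208]
tool_rot: [-3.136, 0.192, 0.002]
ft_force: [-3.5, 0.7, 1.0]
grip_width: 0.25
```

Tooth engaged at 3.5 N, as expected. Continue the stroke.

Call:
carry_out --motion '[[[0.001,-0.0001,0],0],[[0.002,-0.0002,0],0],[[0.003,-0.0004,0],0],[[0.004,-0.0005,0],0],[[0.005,-0.0006,0],0],[[0.006,-0.0008,0],0],[[0.007,-0.0009,0],0],[[0.007,-0.0009,0],0]]'

```text
time: 10.9
position: [0.4878, -0.0024, 0.1209]
tool_rot: [3.136, -0.192, -0.001]
ft_force: [-4.1, 0.9, -1.2]
grip_width: 0.254
```

Call:
carry_out --motion '[[[0.001,-0.0001,0],0],[[0.002,-0.0002,0],0],[[0.003,-0.0004,0],0],[[0.004,-0.0005,0],0],[[0.004,-0.0005,0],0]]'

```text
time: 11.4
position: [0.4923, -0.0029, 0.1212]
tool_rot: [-3.136, 0.192, -0.001]
ft_force: [-3.8, 0.7, -1.3]
grip_width: 0.25
```

Call:
carry_out --motion '[[[0.001,-0.0001,0],0],[[0.002,-0.0003,0],0],[[0.0025,-0.0003,0],0],[[0.0025,-0.0003,0],0]]'

```text
time: 11.8
position: [0.4946, -0.0032, 0.1212]
tool_rot: [3.136, -0.191, 0.001]
ft_force: [-2.9, 0.0, -1.1]
grip_width: 0.252
```

Call:
carry_out --motion '[[[-0.001,0.0001,0],0],[[-0.0015,0.0002,0.002],0],[[-0.0015,0.0002,0.006],0],[[-0.0015,0.0002,0.01],0],[[-0.0015,0.0002,0.012],0],[[-0.003,0.0004,0.012],0],[[-0.007,0.0009,0.012],0],[[-0.011,0.0014,0.012],0],[[-0.015,0.0019,0.012],0],[[-0.018,0.0022,0.012],0],[[-0.0192,0.0024,0.012],0],[[-0.0192,0.0024,0.011],0],[[-0.0192,0.0024,0.009],0],[[-0.0192,0.0024,0.008],0],[[-0.0192,0.0024,0.007],0],[[-0.0192,0.0024,0.006],0],[[-0.0192,0.0024,0.005],0],[[-0.0192,0.0024,0.004],0]]'

```text
time: 13.6
position: [0.4752, -0.0007, 0.125]
tool_rot: [-3.136, 0.191, -0.0]
ft_force: [-0.3, -0.7, -0.6]
grip_width: 0.253
```

Call:
carry_out --motion '[[[0,0,-0.001],0],[[0,0,-0.002],0],[[0,0,-0.003],0],[[0,0,-0.004],0],[[0.001,-0.0001,-0.004],0],[[0.002,-0.0002,-0.004],0],[[0.003,-0.0004,-0.004],0],[[0.004,-0.0005,-0.004],0],[[0.005,-0.0006,-0.004],0],[[0.006,-0.0008,-0.004],0],[[0.007,-0.0009,-0.004],0],[[0.008,-0.001,-0.004],0]]'

```text
time: 14.8
position: [0.4824, -0.0017, 0.1208]
tool_rot: [3.136, -0.191, -0.003]
ft_force: [-4.5, 0.5, 0.4]
grip_width: 0.252
```

Call:
carry_out --motion '[[[0.001,-0.0001,0],0],[[0.002,-0.0002,0],0],[[0.003,-0.0004,0],0],[[0.004,-0.0005,0],0],[[0.005,-0.0006,0],0]]'

```text
time: 15.3
position: [0.4877, -0.0024, 0.1207]
tool_rot: [3.136, -0.191, -0.002]
ft_force: [-5.0, -0.0, -2.4]
grip_width: 0.249
```

Call:
carry_out --motion '[[[0.001,-0.0001,0],0],[[0.002,-0.0002,0],0],[[0.003,-0.0004,0],0],[[0.004,-0.0005,0],0]]'

```text
time: 15.7
position: [0.4923, -0.0029, 0.1212]
tool_rot: [3.136, -0.192, 0.0]
ft_force: [-4.2, 0.4, -1.7]
grip_width: 0.25
```

Call:
carry_out --motion '[[[0.001,-0.0001,0],0],[[0.002,-0.0003,0],0],[[0.0025,-0.0003,0],0],[[0.0025,-0.0003,0],0]]'

```text
time: 16.1
position: [0.495, -0.0032, 0.1213]
tool_rot: [3.136, -0.192, 0.001]
ft_force: [-3.5, -0.2, 0.1]
grip_width: 0.251
```

Call:
carry_out --motion '[[[-0.001,0.0001,0],0],[[-0.0015,0.0002,0.002],0],[[-0.0015,0.0002,0.006],0],[[-0.0015,0.0002,0.01],0],[[-0.0015,0.0002,0.012],0],[[-0.003,0.0004,0.012],0],[[-0.007,0.0009,0.012],0],[[-0.011,0.0014,0.012],0],[[-0.015,0.0019,0.012],0],[[-0.018,0.0022,0.012],0],[[-0.0195,0.0024,0.012],0],[[-0.0195,0.0024,0.011],0],[[-0.0195,0.0024,0.009],0],[[-0.0195,0.0024,0.008],0],[[-0.0195,0.0024,0.007],0],[[-0.0195,0.0024,0.006],0],[[-0.0195,0.0024,0.005],0],[[-0.0195,0.0024,0.004],0]]'

```text
time: 17.9
position: [0.4752, -0.0008, 0.125]
tool_rot: [-3.136, 0.192, -0.0]
ft_force: [-0.3, -0.2, -0.4]
grip_width: 0.252
```

Call:
carry_out --motion '[[[0,0,-0.001],0],[[0,0,-0.002],0],[[0,0,-0.003],0],[[0,0,-0.004],0],[[0.001,-0.0001,-0.004],0],[[0.002,-0.0002,-0.004],0],[[0.003,-0.0004,-0.004],0],[[0.004,-0.0005,-0.004],0],[[0.005,-0.0006,-0.004],0],[[0.006,-0.0008,-0.004],0]]'

```text
time: 18.9
position: [0.48, -0.0014, 0.1208]
tool_rot: [3.136, -0.191, -0.004]
ft_force: [-4.0, 1.6, 1.2]
grip_width: 0.248
```

Call:
carry_out --motion '[[[0.001,-0.0001,0],0],[[0.002,-0.0002,0],0],[[0.003,-0.0004,0],0]]'

```text
time: 19.2
position: [0.4836, -0.0019, 0.1208]
tool_rot: [3.136, -0.191, -0.002]
ft_force: [-3.7, -0.3, -0.2]
grip_width: 0.248
```

Call:
carry_out --motion '[[[0.001,-0.0001,0],0],[[0.002,-0.0002,0],0],[[0.003,-0.0004,0],0]]'

```text
time: 19.5
position: [0.4866, -0.0023, 0.1206]
tool_rot: [-3.136, 0.191, 0.002]
ft_force: [-5.6, 1.4, -2.2]
grip_width: 0.248
```

Call:
carry_out --motion '[[[0.001,-0.0001,0],0],[[0.002,-0.0002,0],0],[[0.003,-0.0004,0],0]]'

```text
time: 19.8
position: [0.4901, -0.0028, 0.121]
tool_rot: [3.136, -0.192, -0.0]
ft_force: [-3.8, 0.2, -2.0]
grip_width: 0.253
```

```bash
python3 - <<'E'
from bench import get_state, eyes
import cv2, numpy as np, pickle
s=get_state(); print({k:np.round(s[k],4).tolist() for k in('time','position','ft_force')})
d={n:eyes.get_image(n) for n in('scene','side','wrist')}; pickle.dump(d,open('d4.pkl','wb'))
g=lambda p:np.clip(255*(p/255.)**.5,0,255).astype(np.uint8)
A=cv2.resize(g(d['scene']['pixels'][275:350,225:325]),(400,300),interpolation=cv2.INTER_CUBIC)
B=cv2.resize(g(d['side']['pixels'][195:270,230:330]),(400,300),interpolation=cv2.INTER_CUBIC)
C=cv2.resize(g(d['wrist']['pixels'][120:270,120:520]),(800,300),interpolation=cv2.INTER_CUBIC)
cv2.imwrite('pics/gap.png',np.vstack([np.hstack([A,B]),C]))
E
```

```text
{'time': 19.8, 'position': [0.4901, -0.0028, 0.121], 'ft_force': [-3.8468, 0.1631, -2.0067]}
```

View pics/gap.png

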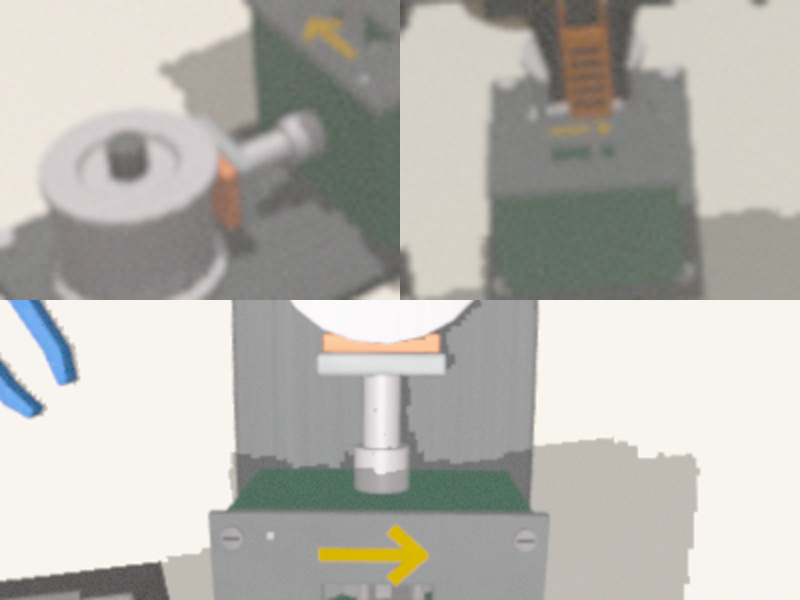

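The picture shows the copper lining very close to the drum, so go in small steps now.

Call:
carry_out --motion '[[[0.0005,-0.0001,0],0],[[0.001,-0.0001,0],0],[[0.0015,-0.0002,0],0]]'

```text
time: 20.25
position: [0.4917, -0.003, 0.1211]
tool_rot: [3.136, -0.192, 0.0]
ft_force: [-3.8, 0.2, -1.8]
grip_width: 0.251
```

Call:
carry_out --motion '[[[0.0005,-0.0001,0],0],[[0.001,-0.0001,0],0],[[0.0015,-0.0002,0],0]]'

```text
time: 20.55
position: [0.4932, -0.0032, 0.1211]
tool_rot: [3.136, -0.192, 0.0]
ft_force: [-3.8, 0.0, -1.1]
grip_width: 0.249
```

Call:
carry_out --motion '[[[0.0005,-0.0001,0],0],[[0.001,-0.0001,0],0],[[0.0015,-0.0002,0],0]]'

```text
time: 20.85
position: [0.4947, -0.0034, 0.1211]
tool_rot: [3.136, -0.191, 0.0]
ft_force: [-2.7, 0.1, -0.6]
grip_width: 0.252
```

Third tooth done without a stop. Reset for the fourth, then push in small steps.

Call:
carry_out --motion '[[[-0.001,0.0001,0],0],[[-0.0015,0.0002,0.002],0],[[-0.0015,0.0002,0.006],0],[[-0.0015,0.0002,0.01],0],[[-0.0015,0.0002,0.012],0],[[-0.003,0.0004,0.012],0],[[-0.007,0.0009,0.012],0],[[-0.011,0.0014,0.012],0],[[-0.015,0.0019,0.012],0],[[-0.018,0.0022,0.012],0],[[-0.0195,0.0024,0.012],0],[[-0.0195,0.0024,0.011],0],[[-0.0195,0.0024,0.009],0],[[-0.0195,0.0024,0.008],0],[[-0.0195,0.0024,0.007],0],[[-0.0195,0.0024,0.006],0],[[-0.0195,0.0024,0.005],0],[[-0.0195,0.0024,0.004],0]]'

```text
time: 22.65
position: [0.4751, -0.001, 0.125]
tool_rot: [3.136, -0.192, 0.0]
ft_force: [-0.4, -0.3, -1.2]
grip_width: 0.248
```

Call:
carry_out --motion '[[[0,0,-0.001],0],[[0,0,-0.002],0],[[0,0,-0.003],0],[[0,0,-0.004],0],[[0.001,-0.0001,-0.004],0],[[0.002,-0.0002,-0.004],0],[[0.0025,-0.0003,-0.004],0],[[0.003,-0.0004,-0.004],0],[[0.0035,-0.0004,-0.004],0],[[0.004,-0.0005,-0.004],0]]'

```text
time: 23.65
position: [0.4792, -0.0014, 0.1211]
tool_rot: [3.136, -0.191, 0.0]
ft_force: [-0.9, 0.2, -1.0]
grip_width: 0.25
```

Call:
carry_out --motion '[[[0.0005,-0.0001,0],0],[[0.001,-0.0001,0],0],[[0.0015,-0.0002,0],0]]'

```text
time: 23.95
position: [0.4796, -0.0015, 0.1208]
tool_rot: [3.136, -0.191, -0.004]
ft_force: [-3.7, -0.4, 0.8]
grip_width: 0.25
```

Call:
carry_out --motion '[[[0.0005,-0.0001,0],0],[[0.001,-0.0001,0],0],[[0.0015,-0.0002,0],0]]'

```text
time: 24.25
position: [0.4802, -0.0016, 0.1206]
tool_rot: [3.136, -0.191, -0.007]
ft_force: [-7.0, 1.0, 3.0]
grip_width: 0.25
```

Call:
carry_out --motion '[[[0.0003,0,0],0],[[0.0006,-0.0001,0],0],[[0.0006,-0.0001,0],0],[[0.0006,-0.0001,0],0]]'

```text
time: 24.65
position: [0.4803, -0.0016, 0.1205]
tool_rot: [3.136, -0.191, -0.009]
ft_force: [-7.5, 0.4, 4.6]
grip_width: 0.248
```

Force rises while the blade hardly moves, which suggests a hard stop. Check by eye that the lining is on the drum.

```bash
python3 - <<'E'
from bench import get_state, eyes
import cv2, numpy as np, pickle
o=pickle.load(open('d4.pkl','rb')); o2=pickle.load(open('d2.pkl','rb'))
d={n:eyes.get_image(n) for n in('scene','wrist')}; pickle.dump(d,open('d5.pkl','wb'))
s=get_state(); print({k:np.round(s[k],4).tolist() for k in('time','position','ft_force','torque')})
g=lambda p:np.clip(255*(p/255.)**.5,0,255).astype(np.uint8)
r=lambda p:cv2.resize(g(p),(400,300),interpolation=cv2.INTER_CUBIC)
sc=lambda d:r(d['scene']['pixels'][290:335,250:310]); 
wr=lambda d:r(d['wrist']['pixels'][110:185,260:360])
cv2.imwrite('pics/gap2.png',np.vstack([np.hstack([sc(o),sc(d)]),np.hstack([wr(d),r(d['wrist']['pixels'][220:295,265:365])])]))
E
```

```text
{'time': 24.75, 'position': [0.4803, -0.0016, 0.1205], 'ft_force': [-7.6008, 0.4641, 3.164], 'torque': [0.2227, 1.9819, 0.0142]}
```

View pics/gap2.png

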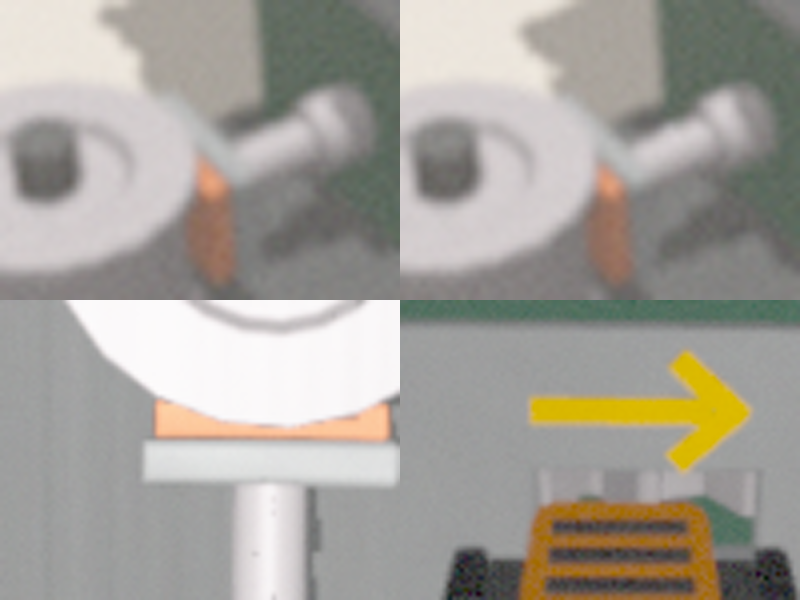

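The lining is tucked under the drum flange, and the tooth still stands at the slot's middle, so it did not move this stroke. Push a touch further, well below 25 N, to confirm, and measure the shoe travel from the pictures.

Call:
carry_out --motion '[[[0.0004,-0.0001,0],0],[[0.0008,-0.0001,0],0],[[0.0012,-0.0002,0],0],[[0.0012,-0.0002,0],0],[[0.0012,-0.0002,0],0]]'

```text
time: 25.25
position: [0.4805, -0.0016, 0.1202]
tool_rot: [3.136, -0.191, -0.012]
ft_force: [-9.8, 1.4, 4.7]
grip_width: 0.246
```

```bash
python3 - <<'E'
import pickle,numpy as np
from h import *
from bench import get_state
s=get_state(); print({k:np.round(s[k],4).tolist() for k in('time','position','ft_force','torque')})
d2=pickle.load(open('d2.pkl','rb'))['wrist'];d4=pickle.load(open('d4.pkl','rb'))['wrist'];d5=pickle.load(open('d5.pkl','rb'))['wrist']
a=np.radians(-7.2); n=np.array([-np.sin(a),np.cos(a)]); c=np.array([.4846,-.0032])
for z in(.045,.055):
  for t,i,uv in(('start',d2,(320,156.5)),('third, 15mm',d4,(311,157.2)),('now',d5,(327,155.5))):
    print(z,t,'plate near edge y mm',1e3*n@(fplane(i,uv,z)-c))
# measured edges: column profile of brightness
for t,i,u in(('start',d2,310),('third',d4,295),('now',d5,310)):
    print(t,np.mean(i['pixels'][110:170,u:u+6],axis=(1,2)).astype(int).tolist())
E
```

```text
{'time': 25.25, 'position': [0.4805, -0.0016, 0.1202], 'ft_force': [-9.7671, 1.4307, 4.7487], 'torque': [0.3428, 2.6006, -0.0098]}
0.045 start plate near edge y mm 55.8185049472118
0.045 third, 15mm plate near edge y mm 63.73622737759386
0.045 now plate near edge y mm 64.79873423247187
0.055 start plate near edge y mm 56.62141653818801
0.055 third, 15mm plate near edge y mm 64.55449702767379
0.055 now plate near edge y mm 65.57543412322013
start [244, 241, 229, 196, 161, 160, 194, 230, 242, 244, 244, 244, 244, 243, 244, 244, 244, 244, 244, 243, 243, 243, 243, 231, 146, 104, 100, 101, 100, 95, 71, 100, 164, 172, 172, 168, 166, 159, 117, 153, 191, 201, 199, 196, 192, 182, 161, 135, 123, 121, 122, 122, 123, 122, 122, 122, 123, 123, 123, 122]
third [239, 220, 187, 156, 148, 166, 203, 232, 243, 246, 246, 246, 246, 245, 246, 245, 246, 245, 245, 245, 245, 245, 245, 245, 245, 245, 245, 245, 244, 232, 191, 174, 169, 167, 163, 147, 134, 159, 193, 204, 206, 203, 199, 197, 192, 179, 159, 129, 102, 99, 98, 96, 97, 97, 97, 97, 97, 98, 96, 97]
now [195, 167, 150, 158, 188, 221, 240, 245, 246, 246, 246, 246, 246, 246, 246, 246, 246, 246, 246, 246, 245, 245, 246, 245, 245, 246, 245, 243, 227, 195, 172, 169, 166, 149, 102, 145, 180, 202, 206, 204, 202, 199, 195, 190, 170, 131, 104, 98, 99, 98, 99, 99, 98, 98, 99, 98, 99, 99, 99, 98]
```

The shoe advanced 9.0 mm (three teeth). At 9.8 N, well over the 3–4 N feeding force, the wheel no longer moves. So it started about 3 mm in and now bears on the drum. Ease off, raise the blade out and carry it back over the holder.

Call:
carry_out --motion '[[[-0.001,0.0001,0],0],[[-0.002,0.0002,0],0],[[-0.003,0.0004,0],0],[[-0.004,0.0005,0],0],[[-0.005,0.0006,0],0],[[-0.006,0.0007,0],0],[[-0.006,0.0007,0.001],0],[[-0.006,0.0007,0.003],0],[[-0.006,0.0007,0.006],0],[[-0.006,0.0007,0.01],0],[[-0.006,0.0007,0.014],0],[[-0.006,0.0007,0.019],0],[[-0.006,0.0007,0.027],0],[[-0.006,0.0007,0.038],0],[[-0.006,0.0007,0.05],0],[[-0.006,0.0007,0.062],0],[[-0.006,0.0007,0.07],0],[[-0.006,0.0007,0.075],0],[[-0.006,0.0007,0.075],0]]'

```text
time: 27.15
position: [0.4784, -0.0015, 0.1969]
tool_rot: [3.135, -0.192, 0.002]
ft_force: [-0.2, 0.6, -1.1]
grip_width: 0.253
```

Call:
carry_out --motion '[[[0.001,-0.005,0],0.01],[[0.003,-0.02,0],0.04],[[0.006,-0.045,0],0.09],[[0.01,-0.07,0],0.14],[[0.013,-0.095,0],0.19],[[0.016,-0.12,0],0.24],[[0.02,-0.145,0],0.29],[[0.023,-0.17,0],0.34],[[0.026,-0.195,0],0.39],[[0.029,-0.215,0],0.43],[[0.0306,-0.224,0],0.449],[[0.0306,-0.2262,0],0.449],[[0.0306,-0.2262,-0.01],0.449],[[0.0306,-0.2262,-0.03],0.449],[[0.0306,-0.2262,-0.05],0.449],[[0.0306,-0.2262,-0.065],0.449],[[0.0306,-0.2262,-0.075],0.449],[[0.0306,-0.2262,-0.08],0.449],[[0.0306,-0.2262,-0.08],0.449],[[0.0306,-0.2262,-0.08],0.449]]'

```text
time: 29.15
position: [0.5091, -0.2278, 0.1168]
tool_rot: [3.099, 0.511, 0.002]
ft_force: [1.1, -0.2, 0.0]
grip_width: 0.254
```

```bash
python3 - <<'E'
from bench import get_state, eyes
import cv2, numpy as np, pickle
s=get_state(); print({k:np.round(s[k],4).tolist() for k in('time','position','tool_rot','ft_force')})
d={n:eyes.get_image(n) for n in('scene','side','wrist')}; pickle.dump(d,open('d6.pkl','wb')); i=d['wrist']
g=lambda p:np.clip(255*(p/255.)**.5,0,255).astype(np.uint8)
r=lambda p:cv2.resize(g(p),(400,300),interpolation=cv2.INTER_CUBIC)
cv2.imwrite('pics/ret.png',np.hstack([cv2.resize(g(i['pixels'][190:310,270:370]),(500,600),interpolation=cv2.INTER_CUBIC),np.vstack([r(d['side']['pixels'][280:355,260:360]),r(d['scene']['pixels'][190:265,350:450])])[:, 50:350]]))
E
```

```text
{'time': 29.15, 'position': [0.5091, -0.2278, 0.1168], 'tool_rot': [3.099, 0.5114, 0.0017], 'ft_force': [1.1458, -0.1505, 0.0213]}
```

View pics/ret.png

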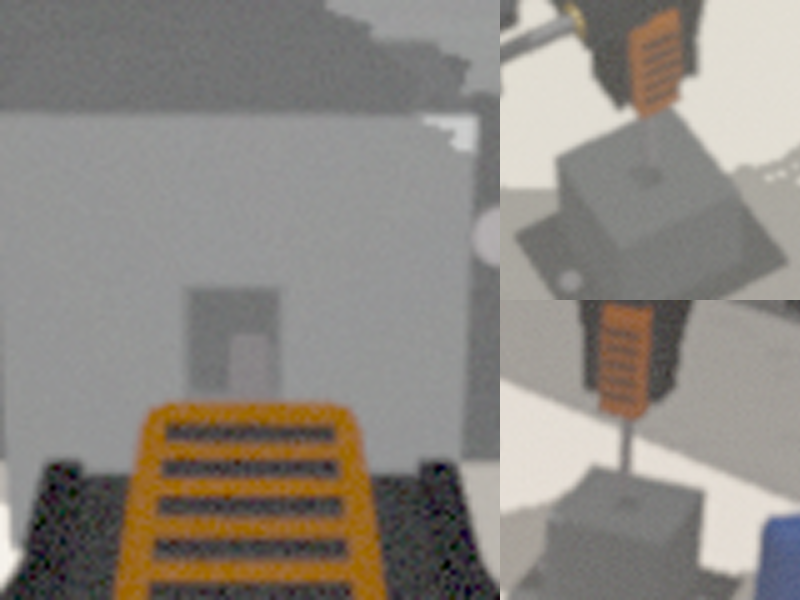

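Pocket at crop x 187–281, +y edge at row 288. Blade tip at 230–270, upper edge at row 334: it lies some 2 mm to the tool's +x. Compute it.

```bash
python3 - <<'E'
import pickle,numpy as np
from h import *
i=pickle.load(open('d6.pkl','rb'))['wrist']
w=lambda x,y:(270+x/5,190+y/5)
a=np.radians(18.4); R=np.array([[np.cos(a),np.sin(a)],[-np.sin(a),np.cos(a)]])
p0,p1=[fplane(i,w(x,288),.056) for x in(187,281)]; m=(p0+p1)/2; c=m+R.T@[0,-.007]
print('pocket',c,'width',1e3*np.linalg.norm(p1-p0),'yaw',np.degrees(np.arctan2(*(p1-p0)[::-1])))
for z in(.060,.062,.064):
    l,r=[fplane(i,w(x,334),z) for x in(230,270)]; t=(l+r)/2+R.T@[0,-.004]
    print(z,'blade width',1e3*np.linalg.norm(r-l),'tip-pocket mm',1e3*R@(t-c))
E
```

```text
pocket [ 0.50736403 -0.22833138] width 11.834031709089466 yaw 18.641059196362857
0.06 blade width 4.985689221396148 tip-pocket mm [ 2.02987171 -1.69216639]
0.062 blade width 4.939859678305395 tip-pocket mm [ 2.02291377 -0.96035567]
0.064 blade width 4.894030135214625 tip-pocket mm [ 2.01595583 -0.22854495]
```

Call:
carry_out --motion '[[[-0.001,0.0002,0],0],[[-0.0016,0.0003,0],0],[[-0.0016,0.0003,-0.002],0],[[-0.0016,0.0003,-0.004],0],[[-0.0016,0.0003,-0.005],0],[[-0.0016,0.0003,-0.006],0],[[-0.0016,0.0003,-0.007],0],[[-0.0016,0.0003,-0.008],0],[[-0.0016,0.0003,-0.009],0],[[-0.0016,0.0003,-0.01],0],[[-0.0016,0.0003,-0.011],0],[[-0.0016,0.0003,-0.012],0]]'

```text
time: 30.5
position: [0.507, -0.2274, 0.104]
tool_rot: [3.1, 0.511, 0.0]
ft_force: [0.3, -0.2, -0.7]
grip_width: 0.248
```

Entered freely. Continue down slowly.

Call:
carry_out --motion '[[[0,0,-0.002],0],[[0,0,-0.004],0],[[0,0,-0.006],0],[[0,0,-0.008],0],[[0,0,-0.01],0],[[0,0,-0.012],0],[[0,0,-0.014],0],[[0,0,-0.016],0],[[0,0,-0.018],0],[[0,0,-0.02],0],[[0,0,-0.022],0],[[0,0,-0.024],0],[[0,0,-0.026],0],[[0,0,-0.028],0],[[0,0,-0.03],0],[[0,0,-0.032],0],[[0,0,-0.033],0],[[0,0,-0.034],0],[[0,0,-0.035],0]]'

```text
time: 32.4
position: [0.507, -0.2274, 0.0691]
tool_rot: [3.1, 0.511, 0.0]
ft_force: [0.5, -0.4, -1.0]
grip_width: 0.25
```

Call:
carry_out --motion '[[[0,0,-0.0007],0],[[0,0,-0.0014],0],[[0,0,-0.0021],0],[[0,0,-0.0028],0],[[0,0,-0.0035],0],[[0,0,-0.0035],0]]'

```text
time: 33.0
position: [0.507, -0.2274, 0.0656]
tool_rot: [3.1, 0.511, 0.0]
ft_force: [0.3, -0.3, 0.1]
grip_width: 0.252
```

Call:
carry_out --motion '[[[0,0,-0.0004],0],[[0,0,-0.0008],0],[[0,0,-0.0008],0]]'

```text
time: 33.3
position: [0.507, -0.2274, 0.0656]
tool_rot: [3.099, 0.511, -0.0]
ft_force: [-2.8, 1.4, 5.8]
grip_width: 0.251
```

Seated: it bears at 5.8 N at the same height as at the grasp. Release, then rise.

Call:
carry_out --motion '[[[0,0,0.0005],0],[[0,0,0.0005],0],[[0,0,0.0005],0],[[0,0,0.0005],0],[[0,0,0.0005],0],[[0,0,0.0005],0],[[0,0,0.0005],0]]' --grip -0.2

```text
time: 34.0
position: [0.5069, -0.2274, 0.0653]
tool_rot: [-3.1, -0.511, -0.0]
ft_force: [-0.7, -0.2, -0.1]
grip_width: 0.596
```

Call:
carry_out --motion '[[[0,0,0.003],0],[[0,0,0.01],0],[[0,0,0.025],0],[[0,0,0.045],0],[[0,0,0.07],0],[[0,0,0.095],0],[[0,0,0.12],0],[[0,0,0.14],0],[[0,0,0.155],0],[[0,0,0.157],0],[[0,0,0.157],0],[[0,0,0.157],0],[[0,0,0.157],0]]'

```text
time: 35.3
position: [0.5063, -0.2271, 0.221]
tool_rot: [-3.098, -0.511, 0.003]
ft_force: [-0.2, 0.5, 0.3]
grip_width: 0.599
```

```bash
python3 - <<'E'
from bench import get_state, eyes
import cv2, numpy as np, pickle
s=get_state(); print({k:np.round(s[k],4).tolist() for k in('time','position','ft_force','grip_width','qd')})
d={n:eyes.get_image(n) for n in('scene','side','wrist')}; pickle.dump(d,open('d7.pkl','wb'))
g=lambda p:np.clip(255*(p/255.)**.6,0,255).astype(np.uint8)
o=pickle.load(open('d0.pkl','rb'))
r=lambda p:cv2.resize(g(p),(400,300),interpolation=cv2.INTER_CUBIC)
cs=lambda d:r(d['side']['pixels'][285:345,270:350])
cc=lambda d:r(d['scene']['pixels'][205:265,360:440])
cv2.imwrite('pics/end.png',np.vstack([np.hstack([cs(d),cc(d)]),np.hstack([r(d['wrist']['pixels'][140:260,240:400]),r(d['scene']['pixels'][285:345,230:310])])]))
E
```

```text
{'time': 35.3, 'position': [0.5063, -0.2271, 0.221], 'ft_force': [-0.1796, 0.4537, 0.3407], 'grip_width': 0.5987, 'qd': [0.0009, 0.0009, -0.0002, -0.0038, 0.0002, 0.0024, -0.0008]}
```

View pics/end.png

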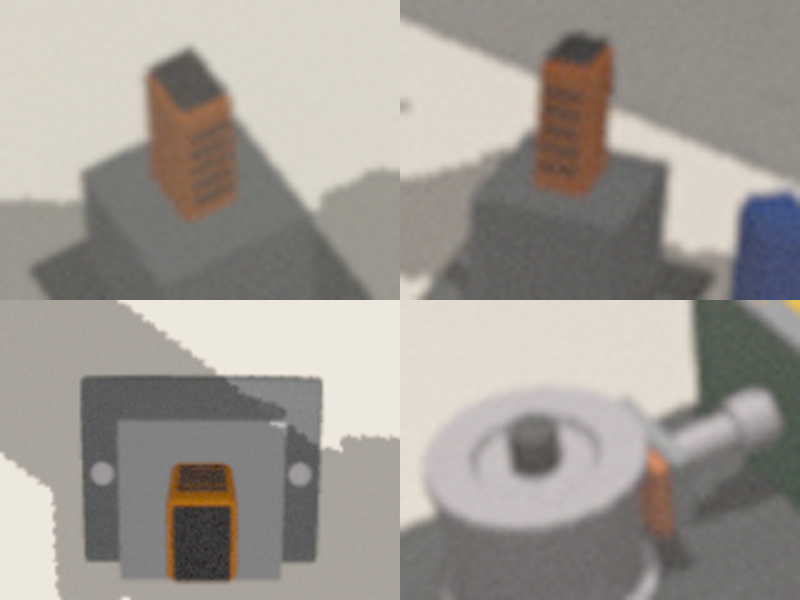

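The tool stands upright and fully down, with its cap corner at side pixel (299.6,299.4) against (300,299.6) at the start. The shoe stays at the drum and the gripper is clear. Hand in.

```bash
python3 -c "
from bench import ticket; print(ticket.close_job())"
```

```text
the job is handed in; nothing more can be done
None
```

The job is done and handed in at about 35 s of the 70 s allowed. I took the orange tool from its holder, put the blade through the slot and pushed the star wheel three teeth along the arrow. I then stood the tool back in the holder and let go.

- **Pushing:** the three strokes took 3–5.6 N at the blade. On the fourth the wheel stopped hard. The force rose to 9.8 N sideways, about 11 N in all, with almost no movement, well under the 25 N limit.
- **Shoe:** the wrist pictures give 9.0 mm of shoe travel. That fits a shoe that was already about 3 mm in at the start, but I did not measure the start position. That the shoe bears on the drum rests on the hard stop; the drum's flange hides the contact itself.
- **Tool return:** the blade had moved about 2 mm off the pocket's centre by the time I brought it back, so I corrected before lowering. It bottomed at 5.8 N at the same height as when gripped. The last pictures show it upright and fully down, and the gripper clear.
- **Not checked:** I took no closing measurement of the spare board, marker and screwdriver. The arm's path stayed well away from them.

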